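# Steady the four-legged carving stand on the anvil block and lay the bone panel on it

### The job

The little four-legged steel stand rocks on the cast iron anvil block: turn it round until its short leg, the one with the disc foot, stands on the block's raised pad, and leave it standing level and steady there on all four feet. Then pick up the flat rectangular bone panel (the wide one, not the narrow strip or the round blank) and lay it flat and centred on the stand's head without dropping it. Leave everything else on the bench where it is.

Things in the scene. Friction and masses are not known exactly. Their poses are not given: they have to be found in the camera images.
- anvil_top (a point): centre of the flat upper face of the anvil block, a dark cast iron block 165 x 165 mm and 32 mm high, fixed to the bench (it cannot move); z points up, x points from here to the raised pad. Apart from the pad the face is flat
- pad_top (a point): centre of the top of the raised pad of the anvil block: 26 x 26 mm, standing 9 mm above the block's face, 64 mm from the face's centre along the block's x axis
- stand_head (a point): centre, half-way up, of the square head (38 x 38 mm, 32 mm high) of the loose steel stand, 0.36 kg; the head's flat top is 16 mm higher. z is the stand's upright axis, x points towards its short leg. Grip the head by two opposite flats; these face 45 degrees either side of x and of y, the legs splay out below the corners. It is held by nothing and may be lifted
- short_foot (a point): centre of the sole of the stand's short leg: a disc foot 16 mm in diameter, 6 mm high, 64 mm out from the stand's axis along its x axis and 9 mm higher than the long legs' soles, which is the pad's height. It belongs on the pad; lift the stand 15 mm or more to carry this foot over the pad's edge
- panel_mid (a point): centre (half-way up) of the loose bone panel, 90 x 50 x 10 mm, 85 g, lying flat on the bench; x along its 90 mm length, y along its 50 mm width, z up
- roundel: round bone button blank, a disc 44 mm in diameter and 10 mm high; origin at the centre of its underside. Leave alone
- strip: narrow bone strip 110 x 18 x 10 mm lying flat; origin at the centre of its underside, x along its length. Leave alone
- saucer: white porcelain saucer, 110 mm in diameter, 18 mm high; origin at the centre of its underside. Leave alone
- scraper: steel scraper with a round wooden handle, about 190 mm long, 18 mm high, lying along its x axis, blade to +x; origin near the middle of its underside. Leave alone
- tin: round aluminium wax tin, 64 mm in diameter, 45 mm high; origin at the centre of its underside. Leave alone
- stand_base (a point): point on the stand's axis level with the soles of its three long legs, 50 mm below stand_head. These end in 10 mm ball feet 40 mm out, towards +y, -x and -y, and belong on the block's flat face, this point over the face's centre (anvil_top). Off the pad the stand tips about 7 degrees towards its short leg and rocks; there is no other stop or catch
Not all that is in view belongs to the job. What is shaped like the part that bears panel_mid but green is not meant. What is shaped like the part that bears stand_head but red is not meant.

How it is judged:
By the outcome, as a careful person would: the job done as asked, in the order asked, and still so for the second after the job is handed in, with the robot touching nothing.
It also fails if it takes over 64 s, if anything falls off the work surface, if the arm or the gripper's body presses on something with over 40 N, if the wrist force passes 120 N, or if a joint passes its speed limit or range.

### The arm

A 7-joint arm with a two-finger parallel gripper is mounted at the origin on the work surface. World frame = base frame: x ahead of the robot, y to its left, z up, the work surface at z = 0. Lengths are in mm, angles in degrees, forces in N, time in s.
With the tool pointing down it reaches from about 375 to 925 mm from the base axis. Payload 3.1 kg.
Tool frame: the origin (TCP) lies at the very end of the fingers, on their centre line; the grasp point (between the pads) lies 19 mm behind it (robot.grip_point_offset is the distance from the TCP to the grasp point, in mm); y points along the fingers, x is the direction in which the jaws open and shut, and the axes are right-handed (so a half turn about y gives the same grasp; the last joint's range is limited). The gripper opens to 85 mm and grips with 20 to 120 N. Pads are 22 mm wide; open, the fingers measure 114 mm over their backs; the gripper's body (76 mm by 85 mm) begins 54 mm behind the grasp point. The pads swing forward as they close: fully open they stand 13 mm farther back than shut.
Start: joints at [64.297, 21.939, 2.515, 91.553, -1.026, 66.532, -2.859], TCP at [223.391, -610.409, 231.269] pointing down, gripper open.
Joint ranges: [-149.38, 149.38], [-23.57, 123.04], [-84.95, 90], [0, 143.3], [-89.99, 269.99], [3.08, 112.72], [-163.45, 163.45]. Speed limits (degrees/s): [159.86, 159.86, 180, 180, 180, 180, 180].

### API

Orientations are given as a 3x3 rotation matrix whose columns are the frame's x, y, z axes.
In Python, from rig import robot gives the robot as it stands. The module is installed in compiled form; this text tells all that it offers.
- The arm moves only by the shell command python3 -m pendant 'ROWS' [FORCE]. ROWS is JSON, one flat list of numbers, 5 for each row, row after row: the shift along the tool's x, y, z in cm, then the turn about the tool's y in rad, then the closure, from 0 (fully open) to 1 (shut). In form: [dx, dy, dz, twist, fingers, dx, dy, dz, twist, fingers, ...]. A call has 1 to 12 rows; each row shifts and turns the commanded pose from where the row before left it, along the tool's axes as they then stand; what a row does not reach is not made up. A row lasts 1/8 s, in which the tool goes at most 62.5 mm and 10.7 degrees, less where a joint would pass 70% of its speed; a pose out of reach is approached as far as the arm can. A call with a gripper value outside its range is refused whole. The fingers move at their own pace and stop on an object; FORCE is the grip in N (left out, the last holds). Time passes only in rows, so rows that do not move let the fingers close. It gives the time, the measured TCP pose, the force and the opening at its end, in the units of the state.
- robot.state(): the state, without advancing time (a new reading comes with each control period).
- robot.snapshot(name): name is "scene" or "top"; returns the picture (400x640x3 uint8, blue, green, red); there is no depth.
- robot.camera_info(name): a dict with "intrinsics" (3x3 intrinsics, pixels), "D" ([k1, k2, p1, p2, k3] as OpenCV has them; the pictures are not rectified), "eye" and "attitude" of the camera in the world. Camera axes: x right, y down, z forward; pixel columns grow to the right and rows downward; lengths in mm; the calibration is good to about 2 mm. A picture is of the moment at which its call begins. camera_info takes no time and is no camera call.
- robot.job_done(): hands the job in, once; it reports no verdict.
The state is a dict: "time_s": time; "joint_pos": joint angles; "joint_velocities": joint speeds; "effort": joint torques, N m; "tcp_pos": TCP position; "orientation": TCP orientation; "ft_force": force on the tool from outside, world axes, zero at the start; "ft_torque": the same for the moment, N m; "width": finger opening in mm.
Only numpy, scipy, OpenCV 4.12 (cv2) and the standard library are available. Lean on these libraries where they do the work, as an engineer would, in place of code of your own. Each camera call takes 0.05 s, during which the arm holds its last target.

## Working session

There is one attempt and no reset: what is moved stays moved. The work goes in short steps, Python scripts to look and compute and a shell command to move; the robot and the scene stay as the last step left them, time stands still between calls to the robot, and variables do not carry over. Pictures are saved under pics/ and viewed, and the job is handed in when it is done.

```bash
mkdir -p pics
python3 - <<'E'
from rig import robot
import cv2,numpy as np
for n in("scene","top"):
    cv2.imwrite(f"pics/{n}0.png",robot.snapshot(n)); c=robot.camera_info(n); print(n,c)
s=robot.state();print(s)
E
```

```text
scene {'intrinsics': array([[492.44822241,   0.        , 316.54777916],
       [  0.        , 492.44822241, 196.51418673],
       [  0.        ,   0.        ,   1.        ]]), 'D': array([-0.02149144,  0.        ,  0.        ,  0.        ,  0.        ]), 'eye': array([1055.35550542,  779.73948314,  887.31464134]), 'attitude': array([[-8.08355586e-01,  3.95889849e-01, -4.35697687e-01],
       [ 5.88694369e-01,  5.44153129e-01, -5.97776140e-01],
       [ 4.32753412e-04, -7.39708456e-01, -6.72927346e-01]])}
top {'intrinsics': array([[475.07579338,   0.        , 326.54935643],
       [  0.        , 475.07579338, 197.30418622],
       [  0.        ,   0.        ,   1.        ]]), 'D': array([-0.03595556,  0.        ,  0.        ,  0.        ,  0.        ]), 'eye': array([ 368.10701653,   28.99086978, 1160.7514096 ]), 'attitude': array([[-0.0134568 , -0.98971914,  0.14239012],
       [-0.99936627,  0.01800561,  0.03070596],
       [-0.03295409, -0.14188668, -0.98933422]])}
{'time_s': 0.1, 'joint_pos': array([64.29399442, 21.9874466 ,  2.51273337, 91.64393721, -1.02651294,
       66.53308451, -2.85890877]), 'joint_velocities': array([ 0.06564802, -0.11763641, -0.00973959, -0.28514721,  0.02065915,
       -0.01172299,  0.01028061]), 'effort': array([ 2.24096380e-03, -4.34732723e+01,  1.02917287e+00, -2.50456220e+01,
        1.09544970e-02,  5.48154640e-03, -2.84899681e-05]), 'tcp_pos': array([ 223.08613245, -609.56210422,  229.97989423]), 'orientation': array([[ 3.43753059e-01, -9.65614943e-04,  9.39059584e-01],
       [-9.39056819e-01,  2.28186883e-03,  3.43754394e-01],
       [-2.47474517e-03, -9.99996930e-01, -1.22367905e-04]]), 'ft_force': array([0.57376195, 0.26040264, 0.11205721]), 'ft_torque': array([ 0.06656742, -0.02792244,  0.0308892 ]), 'width': 85.37896072772571}
```

View pics/scene0.png

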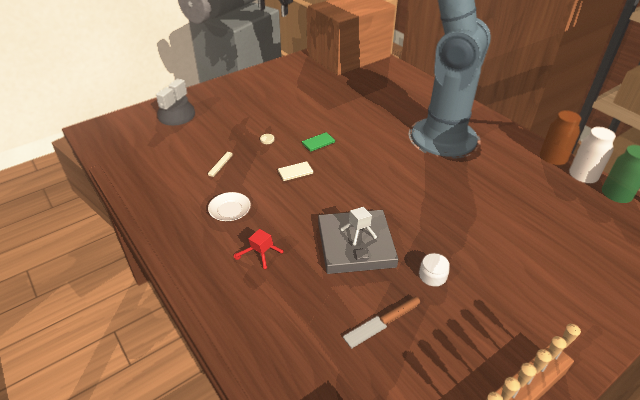

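View pics/top0.png

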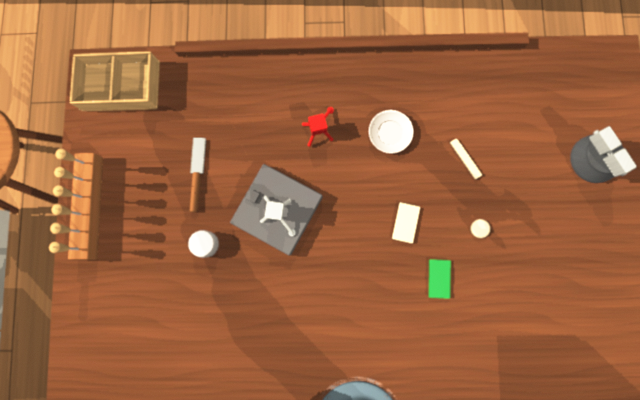

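Run:
```python
import cv2,numpy as np
a=cv2.imread("pics/scene0.png")[195:285,300:420];b=cv2.imread("pics/top0.png")[155:265,220:340]
cv2.imwrite("pics/z1.png",np.hstack([cv2.resize(a,(400,300),interpolation=2),cv2.resize(b,(400,300*400*110//(120*300)),interpolation=2)[:300]]) if 0 else cv2.resize(a,(800,600),interpolation=cv2.INTER_CUBIC))
cv2.imwrite("pics/z2.png",cv2.resize(b,(650,596),interpolation=cv2.INTER_CUBIC))
```

```text
(no output)
```

View pics/z1.png

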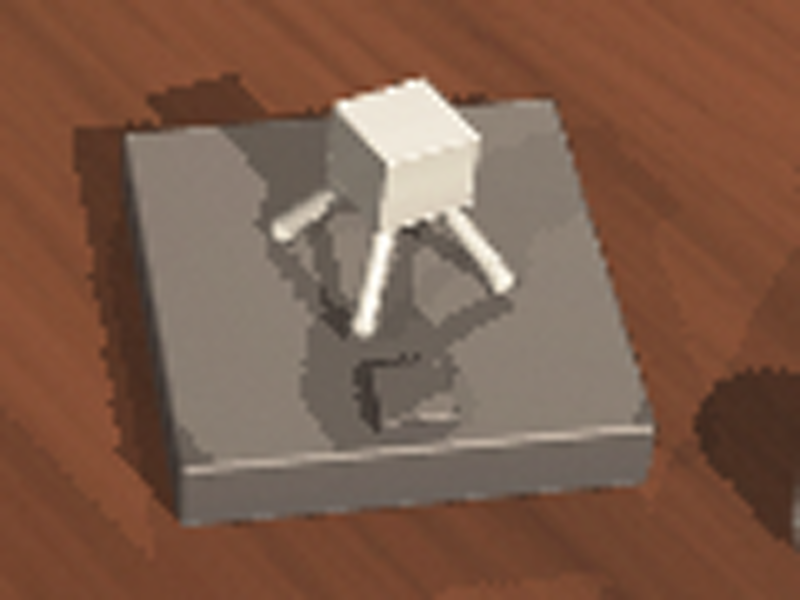

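View pics/z2.png

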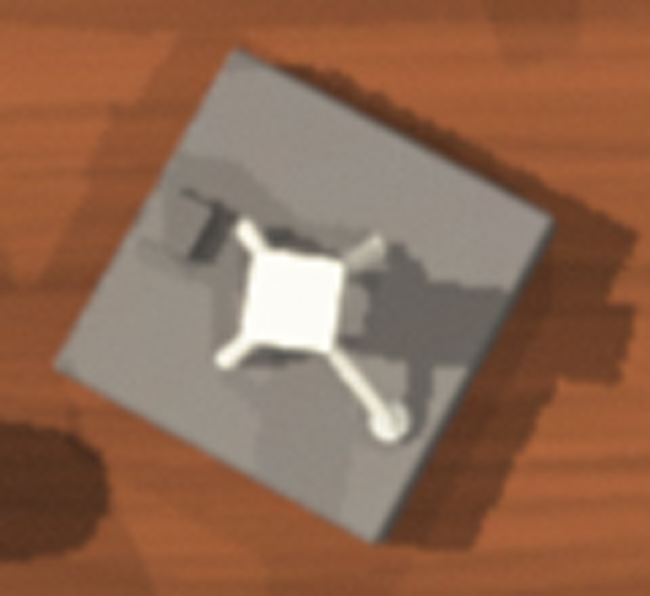

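```bash
cat > h.py <<'E'
import cv2,numpy as np
from rig import robot
def ray(n,uv):
    c=robot.camera_info(n);p=cv2.undistortPoints(np.array(uv,float).reshape(-1,1,2),c["intrinsics"],c["D"]).reshape(-1,2)
    d=np.c_[p,np.ones(len(p))]@c["attitude"].T
    return c["eye"],d
def onz(n,uv,z):
    e,d=ray(n,uv);return e+d*((z-e[2])/d[:,2])[:,None]
def tri(uvs,uvt):
    e1,d1=ray("scene",[uvs]);e2,d2=ray("top",[uvt]);d1,d2=d1[0],d2[0]
    A=np.c_[d1,-d2];t=np.linalg.lstsq(A,e2-e1,rcond=None)[0]
    a,b=e1+d1*t[0],e2+d2*t[1];return (a+b)/2,np.linalg.norm(a-b)
def proj(n,P):
    c=robot.camera_info(n);R=c["attitude"].T
    return cv2.projectPoints(np.array(P,float).reshape(-1,1,3),cv2.Rodrigues(R)[0],-R@c["eye"],c["intrinsics"],c["D"])[0].reshape(-1,2)
def blobs(im,m,amin=30):
    cs,_=cv2.findContours(m.astype(np.uint8)*255,cv2.RETR_EXTERNAL,cv2.CHAIN_APPROX_NONE)
    return [c for c in cs if cv2.contourArea(c)>amin]
E
python3 - <<'E'
from h import *
np.set_printoptions(precision=1,suppress=True)
k=650/120
f=lambda L,ox,oy,k:np.array(L)/k+[ox,oy]-0.5
blk=f([(238,48),(552,217),(377,543),(55,365)],220.5,155.5,k)
B=onz("top",blk,32);print(B,B.mean(0)); print(np.linalg.norm(B-np.roll(B,1,0),axis=1))
for i in range(4):
    d=B[(i+1)%4]-B[i];print(np.degrees(np.arctan2(d[1],d[0])))
ks=800/120
bs=f([(127,133),(553,100),(652,428),(185,468)],300.5,195.5,ks)
S=onz("scene",bs,32);print(S,S.mean(0))
# head top corners top & scene
ht=f([(255,247),(343,262),(332,352),(243,340)],220.5,155.5,k)
hs=f([(332,100),(425,80),(480,140),(387,165)],300.5,195.5,ks)
print("head top",onz("top",ht,96),onz("scene",hs,96))
ct,cs=ht.mean(0),hs.mean(0);print(tri(cs,ct))
print("foot",onz("top",f([(388,420)],220.5,155.5,k),40))
for n in("top","scene"):
    im=cv2.imread(f"pics/{n}0.png");h=cv2.cvtColor(im,cv2.COLOR_BGR2HSV)
    m=(h[...,2]>190)&(h[...,1]<110)
    for c in blobs(im,m):
        r=cv2.minAreaRect(c);M=cv2.moments(c);bx=cv2.boxPoints(r);P=onz(n,bx,10);print(n,np.array(r[0]),r[1],onz(n,[r[0]],10)[0],"edges",[(round(np.linalg.norm(e[:2])),round(np.degrees(np.arctan2(e[1],e[0])),1)) for e in (P[1]-P[0],P[2]-P[1])])
E
```

```text
[[615.7 215.7  32. ]
 [536.2  75.1  32. ]
 [393.6 153.4  32. ]
 [473.9 296.6  32. ]] [504.8 185.2  32. ]
[163.3 161.5 162.7 164.2]
-119.49819951411216
151.23632210755233
60.705847697744865
-29.71078553205618
[[536.5  78.5  32. ]
 [396.5 158.5  32. ]
 [476.9 298.9  32. ]
 [615.8 219.4  32. ]] [506.5 188.8  32. ]
head top [[516.2 197.4  96. ]
 [509.2 160.3  96. ]
 [471.5 165.   96. ]
 [477.1 202.3  96. ]] [[508.  159.7  96. ]
 [475.3 171.   96. ]
 [479.4 205.1  96. ]
 [513.  195.6  96. ]]
(array([493.3, 181.7,  94.6]), np.float64(0.8029969110739075))
foot [[446.7 147.6  40. ]]
top [200.5 243. ] (24.748737335205078, 26.16295051574707) [426.6 374.3  10. ] edges [(63, np.float64(-45.1)), (62, np.float64(-134.5))]
top [480. 228.] (18.0, 18.0) [ 452.3 -304.2   10. ] edges [(43, np.float64(-91.0)), (43, np.float64(176.6))]
top [405.7 222.5] (22.00055694580078, 38.273983001708984) [ 468.6 -126.    10. ] edges [(93, np.float64(-13.9)), (53, np.float64(-103.3))]
top [278.6 215.9] (42.919403076171875, 26.33690643310547) [489.9 182.6  10. ] edges [(65, np.float64(-24.0)), (106, np.float64(-115.1)
[... 1755 characters left out ...]
 edges [(113, np.float64(144.0)), (106, np.float64(59.6))]
scene [295.3 170.6] (13.339458465576172, 32.7423095703125) [ 471.9 -122.4   10. ] edges [(97, np.float64(166.1)), (59, np.float64(63.3))]
scene [219.7 163.7] (6.31145715713501, 31.14205551147461) [ 629.1 -275.2   10. ] edges [(116, np.float64(-148.0)), (26, np.float64(93.0))]
scene [266.5 138.5] (9.0, 13.0) [ 456.  -301.2   10. ] edges [(40, np.float64(143.9)), (47, np.float64(57.7))]
scene [596.8 155.3] (24.99534034729004, 57.87336349487305) [-285.   339.7   10. ] edges [(317, np.float64(-155.9)), (71, np.float64(113.8))]
scene [94. 85.] (170.0, 188.0) [ 779.8 -939.9   10. ] edges [(915, np.float64(142.8)), (1302, np.float64(65.0))]
```

```bash
cat > go.py <<'E'
from h import *
import sys
def go(x,y,z,yaw=None,q=False):
    s=robot.state();p=s["tcp_pos"];R=s["orientation"]
    d=R.T@(np.array([x,y,z])-p);t=np.degrees(np.arctan2(R[1,0],R[0,0]))
    print("t",round(s["time_s"],2),"tcp",p.round(1),"yaw",round(t,2),"j",s["joint_pos"].round(0),"w",round(s["width"],1),"F",s["ft_force"].round(1))
    print("shift cm in present axes",(d/10).round(2),"norm",round(np.linalg.norm(d),1), "twist",None if yaw is None else round(np.radians(-((yaw-t+180)%360-180)),3))
if __name__=="__main__": go(*map(float,sys.argv[1:]))
E
python3 -c "
from rig import robot;print(robot.grip_point_offset)"
python3 -m pendant '[-2.97,0,3.82,0,0,-2.97,0,3.82,0,0,-2.97,0,3.82,0,0,-2.97,0,3.82,0,0,-2.97,0,3.82,0,0,-2.97,0,3.82,0,0,-2.97,0,3.82,0,0,-2.97,0,3.82,0,0,-2.97,0,3.82,0,0,-2.97,0,3.82,0,0]' 40
python3 go.py 495 183 200 81.2
```

```text
18.700000000000003
time_s: 1.35
tcp_pos: [480.3, -198.8, 230.9]
orientation: [[0.344, -0.001, 0.939], [-0.939, 0.0, 0.344], [-0.0, -1.0, -0.001]]
ft_force: [0.0, -0.4, 0.8]
width: 85.1
t 1.35 tcp [ 480.3 -198.8  230.9] yaw -69.91 j [ 32.   9. -16. 109.   3.  63. -54.] w 85.1 F [ 0.  -0.4  0.8]
shift cm in present axes [-35.35   3.09  14.5 ] norm 383.3 twist -2.637
```

```bash
python3 -m pendant '[-4.42,0.4,1.81,0,0,-4.42,0.4,1.81,0,0,-4.42,0.4,1.81,0,0,-4.42,0.4,1.81,0,0,-4.42,0.4,1.81,0,0,-4.42,0.4,1.81,0,0,-4.42,0.4,1.81,0,0,-4.42,0.4,1.81,0,0]'
python3 -m pendant '[0,0,0,-0.18,0,0,0,0,-0.18,0,0,0,0,-0.18,0,0,0,0,-0.18,0,0,0,0,-0.18,0,0,0,0,-0.18,0,0,0,0,-0.18,0,0,0,0,-0.18,0]'
python3 -m pendant '[0,0,0,-0.18,0,0,0,0,-0.18,0,0,0,0,-0.18,0,0,0,0,-0.18,0,0,0,0,-0.18,0,0,0,0,-0.18,0,0,0,0,-0.117,0]'
python3 go.py 495 183 120 81.2
```

```text
time_s: 2.35
tcp_pos: [494.1, 182.7, 198.8]
orientation: [[0.343, -0.0, 0.939], [-0.939, -0.0, 0.343], [0.0, -1.0, -0.001]]
ft_force: [0.9, -0.6, -0.1]
width: 85.4
time_s: 3.35
tcp_pos: [494.1, 181.3, 198.8]
orientation: [[0.975, -0.001, -0.224], [0.224, -0.0, 0.975], [-0.001, -1.0, -0.0]]
ft_force: [0.2, -0.4, -0.2]
width: 85.5
time_s: 4.22
tcp_pos: [494.1, 181.2, 198.7]
orientation: [[0.149, -0.001, -0.989], [0.989, -0.0, 0.149], [-0.0, -1.0, 0.001]]
ft_force: [-0.5, 0.9, -0.6]
width: 85.3
t 4.22 tcp [494.1 181.2 198.7] yaw 81.42 j [ 24.  19. -56. 108.  18.  62.  42.] w 85.3 F [-0.5  0.9 -0.6]
shift cm in present axes [ 0.19  7.87 -0.07] norm 78.8 twist 0.004
```

```bash
python3 -m pendant '[0.19,2,-0.07,0,0,0,2.5,0,0,0,0,2.5,0,0,0,0,2.5,0,0,0,0,2,0,0,0,0,1.2,0,0,0,0,0.6,0,0,0,0,0,0,0,0]'
python3 go.py 495 183 65 81.2
python3 - <<'E'
from h import *
a=robot.snapshot("scene")[150:290,280:440];cv2.imwrite("pics/g1.png",cv2.resize(a,(640,560),interpolation=2))
a=robot.snapshot("top")[150:270,220:340];cv2.imwrite("pics/g1t.png",cv2.resize(a,(600,600),interpolation=2))
E
```

```text
time_s: 5.22
tcp_pos: [495.6, 183.5, 66.3]
orientation: [[0.153, 0.0, -0.988], [0.988, 0.0, 0.153], [0.0, -1.0, -0.0]]
ft_force: [0.1, 0.2, 0.6]
width: 85.3
t 5.22 tcp [495.6 183.5  66.3] yaw 81.18 j [ 16.  30. -48. 113.  29.  50.  33.] w 85.3 F [0.1 0.2 0.6]
shift cm in present axes [-0.06  0.13  0.05] norm 1.5 twist -0.0
```

View pics/g1.png

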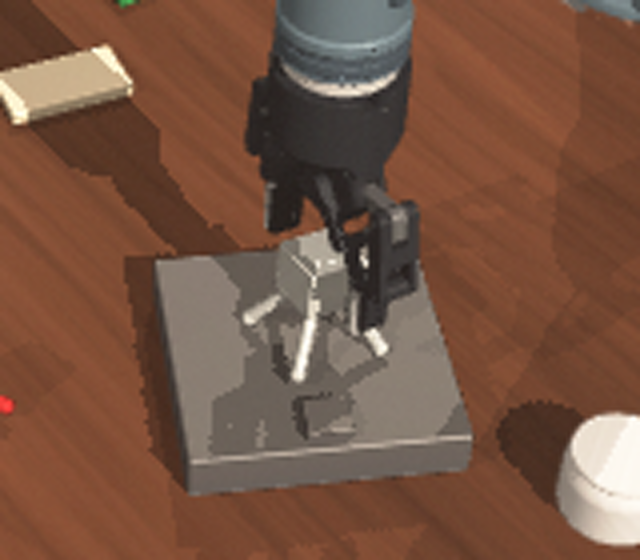

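View pics/g1t.png

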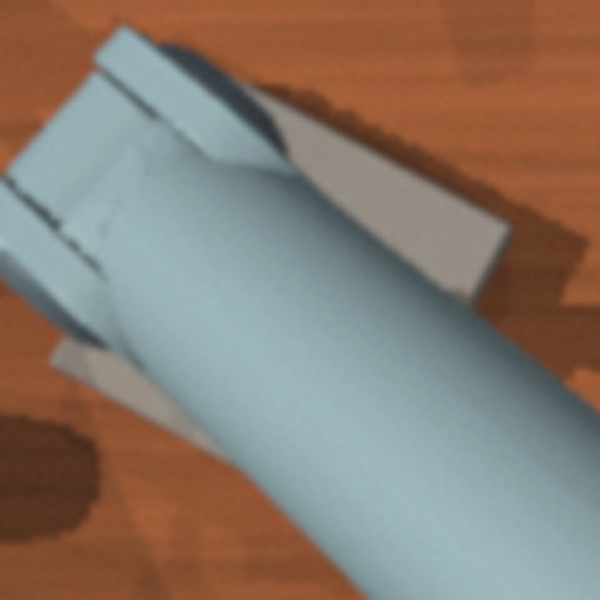

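```bash
python3 -m pendant '[0,0,0,0,0.2,0,0,0,0,0.35,0,0,0,0,0.45,0,0,0,0,0.5,0,0,0,0,0.55,0,0,0,0,0.6,0,0,0,0,0.7,0,0,0,0,0.8,0,0,0,0,0.8,0,0,0,0,0.8]' 40
python3 go.py 495 183 65 81.2
python3 -m pendant '[0,-0.5,0,0,0.8,0,-0.7,0,0,0.8,0,-0.7,0,0,0.8,0,-0.7,0,0,0.8,0,-0.4,0,0,0.8,0,0,0,0,0.8]'
python3 go.py 505.5 187 95 -74.7
python3 - <<'E'
from h import *
a=robot.snapshot("scene")[150:290,280:440];cv2.imwrite("pics/g2.png",cv2.resize(a,(640,560),interpolation=2))
E
```

```text
time_s: 6.58
tcp_pos: [495.9, 183.4, 66.6]
orientation: [[0.153, 0.001, -0.988], [0.988, -0.0, 0.153], [0.0, -1.0, -0.001]]
ft_force: [-0.8, -1.7, 4.1]
width: 38.3
t 6.58 tcp [495.9 183.4  66.6] yaw 81.19 j [ 16.  30. -48. 113.  29.  50.  33.] w 38.3 F [-0.8 -1.7  4.1]
shift cm in present axes [-0.05  0.16  0.08] norm 1.9 twist -0.0
time_s: 7.32
tcp_pos: [495.8, 183.5, 96.7]
orientation: [[0.153, 0.001, -0.988], [0.988, 0.0, 0.153], [0.0, -1.0, -0.001]]
ft_force: [0.2, 0.4, -4.8]
width: 38.4
t 7.33 tcp [495.8 183.5  96.7] yaw 81.19 j [ 18.  27. -50. 113.  27.  52.  35.] w 38.4 F [ 0.2  0.4 -4.8]
shift cm in present axes [ 0.5   0.18 -0.9 ] norm 10.5 twist 2.721
```

View pics/g2.png

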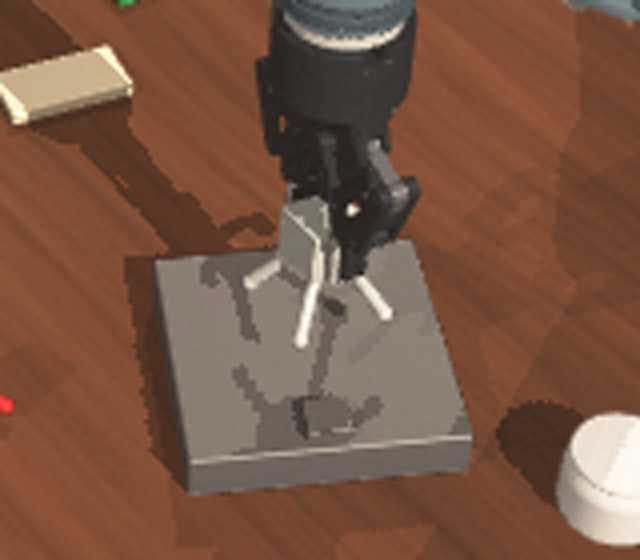

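```bash
python3 -m pendant '[0,0,0,0.16,0.8,0,0,0,0.16,0.8,0,0,0,0.16,0.8,0,0,0,0.16,0.8,0,0,0,0.16,0.8,0,0,0,0.16,0.8,0,0,0,0.16,0.8,0,0,0,0.16,0.8]'
python3 -m pendant '[0,0,0,0.16,0.8,0,0,0,0.16,0.8,0,0,0,0.16,0.8,0,0,0,0.16,0.8,0,0,0,0.16,0.8,0,0,0,0.16,0.8,0,0,0,0.16,0.8,0,0,0,0.16,0.8,0,0,0,0.16,0.8,0,0,0,0,0.8]'
python3 go.py 505.5 187 95 -74.7
python3 - <<'E'
from h import *
a=robot.snapshot("scene")[150:290,280:440];cv2.imwrite("pics/g3.png",cv2.resize(a,(640,560),interpolation=2))
a=robot.snapshot("top")[150:270,220:340];cv2.imwrite("pics/g3t.png",cv2.resize(a,(600,600),interpolation=2))
E
```

```text
time_s: 8.38
tcp_pos: [495.0, 183.4, 95.9]
orientation: [[0.991, -0.001, -0.132], [0.132, -0.0, 0.991], [-0.001, -1.0, 0.0]]
ft_force: [0.6, 1.0, -3.7]
width: 38.4
time_s: 9.62
tcp_pos: [494.9, 183.7, 95.9]
orientation: [[0.267, -0.001, 0.964], [-0.964, -0.0, 0.267], [0.0, -1.0, -0.001]]
ft_force: [-0.2, 0.4, -4.0]
width: 38.5
t 9.62 tcp [494.9 183.7  95.9] yaw -74.5 j [  -8.   20.  -20.  114.    9.   48. -107.] w 38.5 F [-0.2  0.4 -4. ]
shift cm in present axes [-0.04  0.09  1.11] norm 11.1 twist 0.003
```

View pics/g3.png

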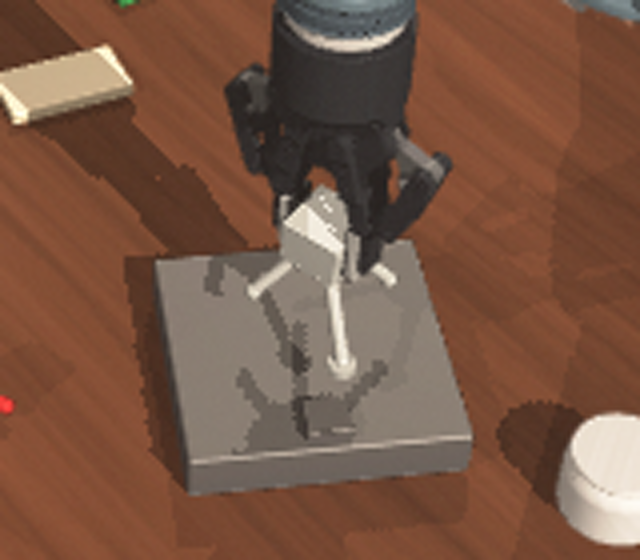

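View pics/g3t.png

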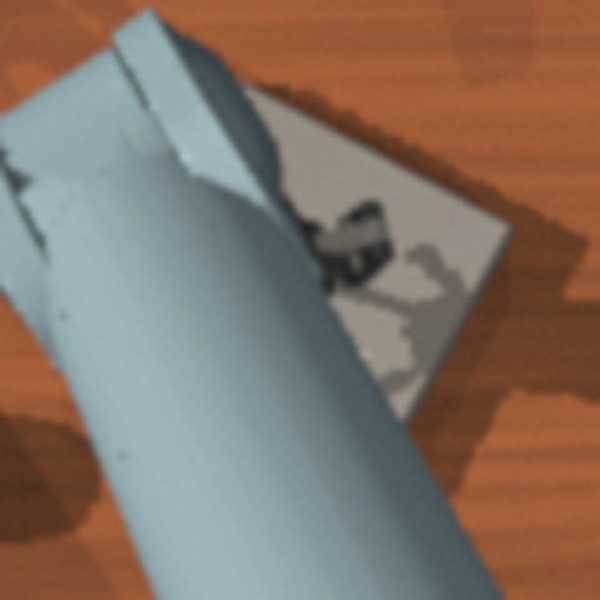

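```bash
cat > feet.py <<'E'
from h import *
from scipy.spatial.transform import Rotation as Ro
def feet(mid,yaw,rx=0,ry=0):
    Rm=Ro.from_euler('z',yaw,degrees=True)*Ro.from_rotvec([rx,ry,0],degrees=True)
    P=np.array([[64,0,-41+3],[0,40,-45],[-40,0,-45],[0,-40,-45],[19*2**.5,0,16],[0,19*2**.5,16],[-19*2**.5,0,16],[0,-19*2**.5,16]])
    return Rm.apply(P)+mid
E
python3 - <<'E'
from feet import *
np.set_printoptions(precision=1,suppress=True)
for r in (0,3.5):
    P=feet([495,184,111.3],60.5,r,r);print((proj("scene",P)-[280,150])*4)
E
```

```text
[[341.5 362.9]
 [387.4 285.2]
 [308.3 243.6]
 [252.7 296.4]
 [335.6 247.6]
 [373.6 211. ]
 [318.3 182.9]
 [279.8 218.4]]
[[344.5 363.9]
 [391.3 278.5]
 [312.2 237.1]
 [256.6 295.3]
 [334.  251.1]
 [372.4 210.3]
 [317.  182.2]
 [278.3 221.9]]
```

Run:
```python
from feet import *
np.set_printoptions(precision=1,suppress=True)
for c in ([504.8,185.2,32],[506.5,188.8,32]):
    R=Ro.from_euler('z',60.5,degrees=True)
    P=R.apply([[64+a,b,z] for z in(0,9) for a,b in((-13,-13),(13,-13),(13,13),(-13,13))]+[[82.5,-82.5,0],[82.5,82.5,0]])+c
    print((proj("scene",P)-[300,195])*800/120)
im=cv2.imread("pics/scene0.png")[235:275,335:390];im=cv2.convertScaleAbs(im,alpha=2.5)
cv2.imwrite("pics/z3.png",cv2.resize(im,(770,560),interpolation=cv2.INTER_NEAREST))
```

```text
[[364.2 376.1]
 [377.3 433.6]
 [452.7 426.9]
 [438.4 369.6]
 [365.6 358.7]
 [378.7 416.2]
 [454.6 409.5]
 [440.2 352.2]
 [176.2 464.3]
 [656.6 421.2]]
[[367.  384.7]
 [380.2 442.5]
 [455.8 435.7]
 [441.4 378.2]
 [368.4 367.3]
 [381.7 425.1]
 [457.7 418.3]
 [443.2 360.8]
 [178.6 473.3]
 [660.2 430. ]]
```

View pics/z3.png

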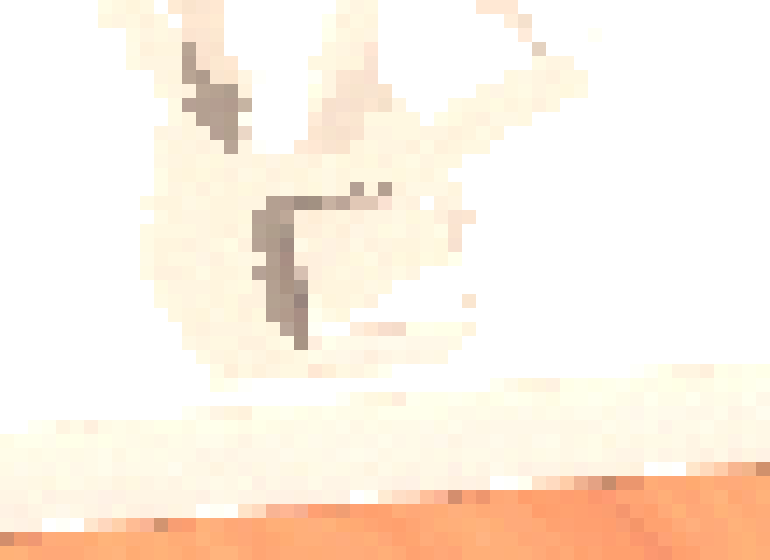

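```bash
python3 -m pendant '[0.02,0,0.5,0,0.8,0,0,0.52,0,0.8,0,0.6,0,0,0.8,0,0.8,0,0,0.8,0,0.6,0,0,0.8,0,0.3,0,0,0.8,0,0,0,0,0.8]'
python3 go.py 504.8 186.2 67 -74.5
python3 - <<'E'
from h import *
a=robot.snapshot("scene")[170:280,300:420];cv2.imwrite("pics/g4.png",cv2.resize(a,(720,660)[:2],interpolation=2)[:600])
E
```

```text
time_s: 10.6
tcp_pos: [505.3, 185.8, 73.1]
orientation: [[0.265, -0.0, 0.964], [-0.964, -0.0, 0.265], [0.0, -1.0, -0.0]]
ft_force: [0.7, -0.5, -5.0]
width: 38.1
t 10.6 tcp [505.3 185.8  73.1] yaw -74.66 j [  -8.   23.  -19.  113.   10.   46. -108.] w 38.1 F [ 0.7 -0.5 -5. ]
shift cm in present axes [-0.05  0.61 -0.04] norm 6.1 twist -0.003
```

View pics/g4.png

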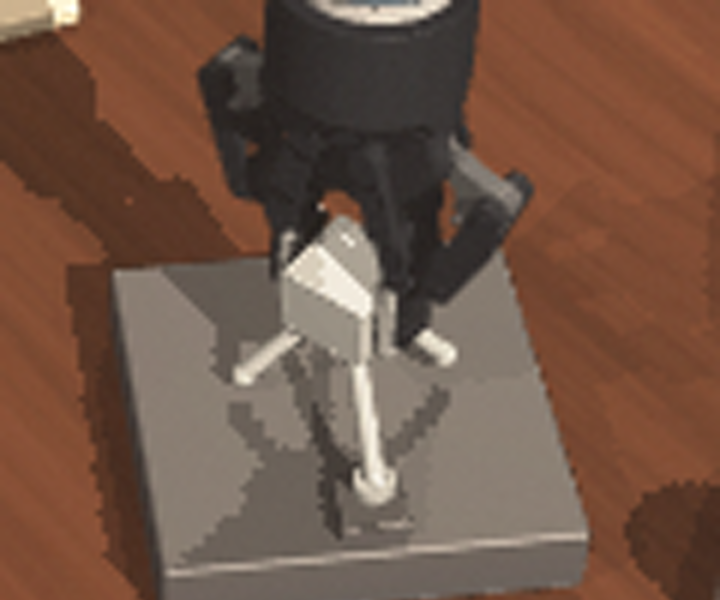

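```bash
python3 -m pendant '[0,0.1,0,0,0.8,0,0.1,0,0,0.8,0,0,0,0,0.8]'
python3 -m pendant '[0,0.1,0,0,0.8,0,0.1,0,0,0.8,0,0,0,0,0.8]'
```

```text
time_s: 11.02
tcp_pos: [505.6, 186.1, 71.8]
orientation: [[0.265, 0.001, 0.964], [-0.964, 0.0, 0.265], [-0.0, -1.0, 0.001]]
ft_force: [-1.5, -1.4, 1.1]
width: 37.7
time_s: 11.4
tcp_pos: [505.7, 185.5, 70.3]
orientation: [[0.264, 0.0, 0.964], [-0.964, -0.001, 0.264], [0.001, -1.0, 0.0]]
ft_force: [-4.1, -3.2, 7.6]
width: 37.6
```

```bash
python3 -m pendant '[0,0.1,0,0,0.8,0,0.1,0,0,0.8,0,0,0,0,0.8]' 20
python3 -m pendant '[0,0.1,0,0,0.8,0,0,0,0,0.8]'; python3 go.py 504.8 186.2 67 -74.5
python3 - <<'E'
from h import *
a=robot.snapshot("scene")[170:280,300:420];cv2.imwrite("pics/g5.png",cv2.resize(a,(720,660)[:2],interpolation=2)[:600])
E
```

```text
time_s: 11.78
tcp_pos: [505.4, 184.7, 69.0]
orientation: [[0.264, -0.001, 0.964], [-0.964, -0.002, 0.264], [0.002, -1.0, -0.001]]
ft_force: [-6.8, -5.2, 14.3]
width: 37.4
time_s: 12.02
tcp_pos: [505.0, 184.4, 68.2]
orientation: [[0.264, -0.002, 0.964], [-0.964, -0.003, 0.264], [0.003, -1.0, -0.002]]
ft_force: [-8.2, -6.2, 15.7]
width: 37.6
t 12.03 tcp [505.  184.4  68.2] yaw -74.68 j [  -8.   23.  -19.  113.   11.   45. -108.] w 37.6 F [-8.2 -6.2 15.7]
shift cm in present axes [-0.18  0.12  0.03] norm 2.2 twist -0.003
```

View pics/g5.png

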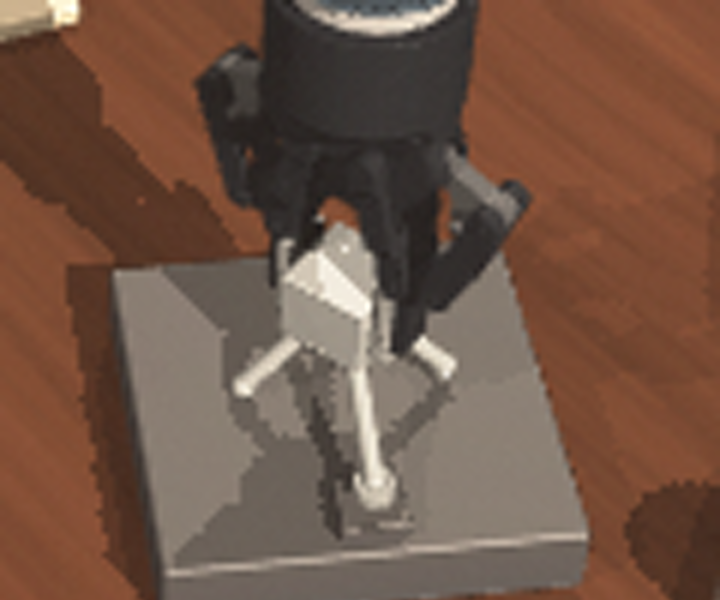

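```bash
python3 -m pendant '[0,0,0,0,0.5,0,0,0,0,0.45,0,0,0,0,0.4,0,0,0,0,0.3,0,0,0,0,0.2,0,0,0,0,0,0,0,0,0,0,0,0,0,0,0]' 40
python3 go.py 504.8 186.2 67 -74.5
python3 - <<'E'
from h import *
a=robot.snapshot("scene")[170:280,300:420];cv2.imwrite("pics/g6.png",cv2.resize(a,(720,660)[:2],interpolation=2)[:600])
E
```

```text
time_s: 13.08
tcp_pos: [505.4, 185.9, 66.3]
orientation: [[0.265, 0.0, 0.964], [-0.964, 0.0, 0.265], [-0.0, -1.0, 0.0]]
ft_force: [-0.0, 0.2, 0.1]
width: 85.4
t 13.07 tcp [505.4 185.9  66.3] yaw -74.66 j [  -8.   24.  -19.  113.   11.   45. -108.] w 85.4 F [-0.   0.2  0.1]
shift cm in present axes [-0.04 -0.07 -0.05] norm 0.9 twist -0.003
```

View pics/g6.png

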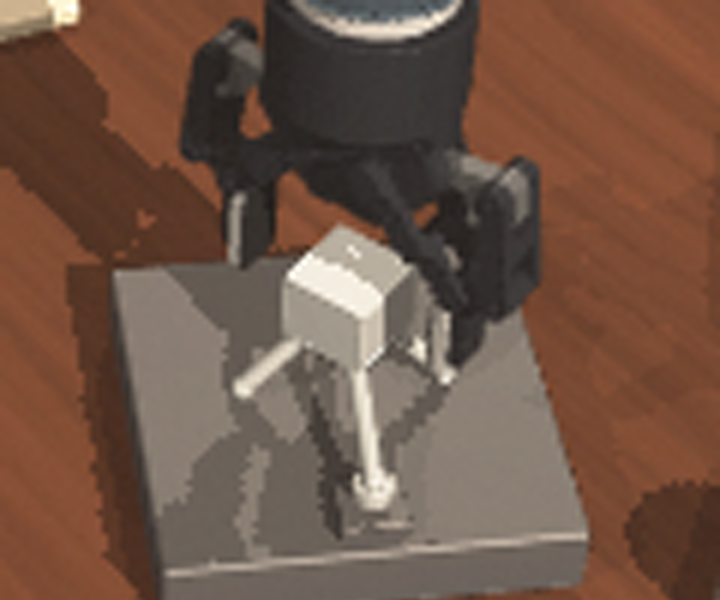

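```bash
python3 -m pendant '[0,-1,0,0,0,0,-2.5,0,0,0,0,-3,0,0,0,0,-3,0,0,0,0,-2,0,0,0,5,0,-1.8,0,0,5,0,-1.8,0,0,5,0,-1.8,0,0,5,0,-1.8,0,0,5,0,-1.8,0,0]'
python3 go.py 469.4 -125 80 -104
python3 - <<'E'
from h import *
for n in("scene","top"):cv2.imwrite(f"pics/{n}1.png",robot.snapshot(n))
a=cv2.imread("pics/scene1.png")[170:280,300:420];cv2.imwrite("pics/g7.png",cv2.resize(a,(640,586),interpolation=2))
b=cv2.imread("pics/top1.png")[155:265,220:340];cv2.imwrite("pics/g7t.png",cv2.resize(b,(650,596),interpolation=2))
E
```

```text
time_s: 14.38
tcp_pos: [484.8, -80.6, 182.3]
orientation: [[0.265, 0.002, 0.964], [-0.964, -0.0, 0.265], [0.001, -1.0, 0.002]]
ft_force: [1.2, -0.2, 0.7]
width: 85.3
t 14.38 tcp [484.8 -80.6 182.3] yaw -74.63 j [ 15.   8. -11. 115.   2.  56. -72.] w 85.3 F [ 1.2 -0.2  0.7]
shift cm in present axes [ 3.87 10.23 -2.68] norm 112.6 twist 0.513
```

View pics/g7.png

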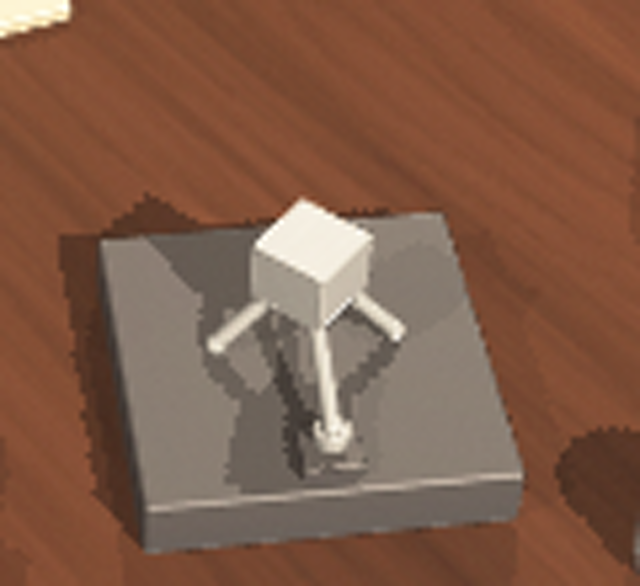

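View pics/g7t.png

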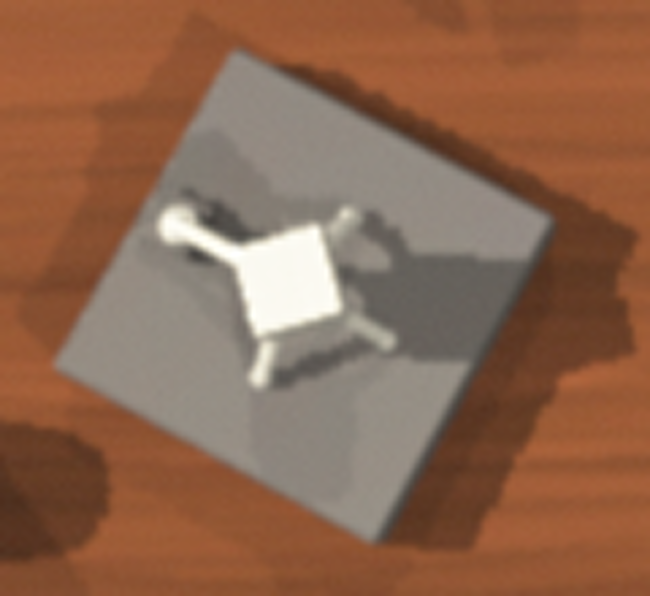

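Run:
```python
from feet import *
np.set_printoptions(precision=1,suppress=True)
k=650/120; off=[220.,155.]
c=np.array([504.8,185.2,32])
R=Ro.from_euler('z',60.5,degrees=True)
P=R.apply([[64+a,b,9] for a,b in((-13,-13),(13,-13),(13,13),(-13,13),(0,0))])+c
print("pad top view",((proj("top",P)-off)*k))
F=feet(c+[0,0,50],60.5)
print("ideal feet,head top",(proj("top",F)-off)*k)
print("ideal scene",(proj("scene",feet([505.3,186.5,82],60.5))-[300,170])*640/120)
ks=640/120
ht=np.array([(232,246),(318,224),(343,313),(258,336)])/k+off
hs=np.array([(252,242),(305,200),(372,238),(320,280)])/ks+[300,170]
for n,q in(("top",ht),("scene",hs)):
    A=onz(n,q,98);print(n,A.mean(0),[np.degrees(np.arctan2(*(A[(i+1)%4]-A[i])[1::-1])).round(1) for i in range(4)],[np.linalg.norm(A[(i+1)%4]-A[i]).round(1) for i in range(4)])
for n,q in zip("abcd",zip(hs[[3,0,1,2]],ht)): print(n,tri(*q))
print(tri(hs.mean(0),ht.mean(0)))
im=cv2.imread("pics/top1.png");h=cv2.cvtColor(im,cv2.COLOR_BGR2HSV)
for n in("top","scene"):
    im=cv2.imread(f"pics/{n}1.png");h=cv2.cvtColor(im,cv2.COLOR_BGR2HSV);print(n,[cv2.minAreaRect(x) for x in blobs(im,(h[...,2]>190)&(h[...,1]<110),200)])
a=cv2.imread("pics/scene0.png")[155:190,270:325];cv2.imwrite("pics/p.png",cv2.resize(a,(770,490),interpolation=cv2.INTER_NEAREST))
```

```text
pad top view [[216.9 208.9]
 [166.4 181.3]
 [137.2 232.3]
 [187.7 260.1]
 [177.  220.6]]
ideal feet,head top [[175.8 219.6]
 [258.7 369.5]
 [382.  333.3]
 [347.7 211.5]
 [227.8 242.6]
 [251.5 329.1]
 [338.9 303.4]
 [314.8 217.1]]
ideal scene [[329.3 438.2]
 [390.7 332.9]
 [286.9 276.8]
 [213.1 347.9]
 [321.3 286.9]
 [371.7 237.4]
 [299.2 199.5]
 [248.1 247.4]]
top [501.9 183.3  98. ] [np.float64(-76.6), np.float64(-164.4), np.float64(104.3), np.float64(16.3)] [np.float64(37.2), np.float64(39.1), np.float64(36.7), np.float64(39.7)]
scene [503.5 185.8  98. ] [np.float64(-169.0), np.float64(103.1), np.float64(10.5), np.float64(-75.6)] [np.float64(35.7), np.float64(36.2), np.float64(34.9), np.float64(35.9)]
a (array([516.6, 206.7,  98.3]), np.float64(0.11147553705150254))
b (array([525.1, 170.9,  97.3]), np.float64(0.6766035875524441))
c (array([487.6, 161.1,  93.6]), np.float64(1.224266842273464))
d (array([478.8, 196.5,  93.4]), np.float64(0.3669545011923234))
(array([502. , 183.8,  95.5]), np.float64(0.5311081034683985))
top [((200.30001831054688, 243.10000610351562), (24.596746444702
[... 491 characters left out ...]
33), ((604.65380859375, 139.2307586669922), (25.51620864868164, 23.02005958557129), 56.3099365234375), ((390.2500305175781, 130.75001525878906), (43.84061813354492, 43.133514404296875), 45.0)]
scene [((364.75, 331.25), (13.891385078430176, 41.84565734863281), 59.03623962402344), ((435.5, 269.0), (25.0, 32.0), 0.0), ((363.3224182128906, 229.29867553710938), (46.936492919921875, 21.260433197021484), 72.55281066894531), ((229.0, 206.0), (28.0, 42.0), 90.0), ((295.26470947265625, 170.558837890625), (13.339458465576172, 32.7423095703125), 75.96376037597656), ((596.8233642578125, 155.30633544921875), (24.99534034729004, 57.87336349487305), 15.154067039489746), ((94.0, 85.0), (170.0, 188.0), 90.0)]
```

View pics/p.png

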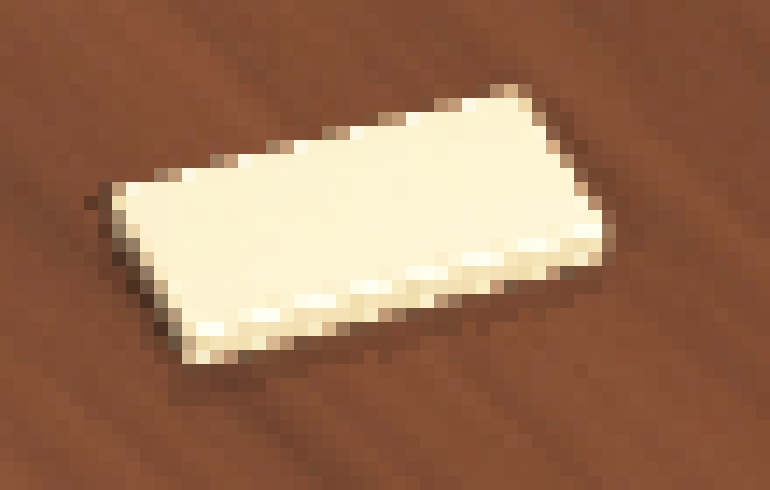

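Run:
```python
from feet import *
np.set_printoptions(precision=1,suppress=True)
q=np.array([(115,188),(518,92),(602,228),(203,330)])/14+[269.5,154.5]
A=onz("scene",q,10);print("panel scene",A.mean(0),[np.degrees(np.arctan2(*(A[(i+1)%4]-A[i])[1::-1])).round(1) for i in range(4)],[np.linalg.norm(A[(i+1)%4]-A[i]).round(1) for i in range(4)])
for i in(0,1):
    im=cv2.imread(f"pics/top{i}.png")
    g=im[...,0].astype(int)
    sub=g[195:230,258:292] if i==0 else g[190:222,255:290]
    print(sub.max(), np.percentile(sub,[50,80,90]))
    m=np.zeros(g.shape,bool);m[185:235,250:295]=(g>215)[185:235,250:295]
    m=cv2.morphologyEx(m.astype(np.uint8),cv2.MORPH_OPEN,np.ones((7,7)))
    c=max(blobs(im,m),key=cv2.contourArea);r=cv2.minAreaRect(c);M=cv2.moments(c);print(r,M["m10"]/M["m00"],M["m01"]/M["m00"])
    print(onz("top",[r[0]],98))
im=cv2.imread("pics/top0.png");print(im[222,405])
g=im[...,0].astype(int);m=np.zeros(g.shape,bool);m[195:250,385:430]=(g>140)[195:250,385:430]
c=max(blobs(im,m),key=cv2.contourArea);r=cv2.minAreaRect(c);bx=cv2.boxPoints(r);B=onz("top",bx,10);print(r,B.mean(0),[np.degrees(np.arctan2(*(B[(i+1)%4]-B[i])[1::-1])).round(1) for i in range(4)])
im=cv2.imread("pics/scene1.png")
for y in range(200,226,2):print(im[y,344:374:2].mean(1).astype(int))
```

```text
panel scene [ 468.9 -126.8   10. ] [np.float64(165.1), np.float64(75.6), np.float64(-14.0), np.float64(-101.9)] [np.float64(86.8), np.float64(47.4), np.float64(84.7), np.float64(48.7)]
248 [131. 240. 246.]
((273.5, 210.0), (16.0, 15.0), 90.0) 273.50642479213906 210.10582010582007
[[494.2 182.4  98. ]]
252 [129. 238. 241.]
((272.5, 206.5), (15.0, 15.0), 90.0) 272.45566502463055 206.435960591133
[[502.3 184.7  98. ]]
[237 254 255]
((405.6814270019531, 222.36553955078125), (21.37042236328125, 37.557559967041016), 12.26477336883545) [ 469.2 -126.    10. ] [np.float64(-14.1), np.float64(-103.5), np.float64(165.6), np.float64(76.8)]
[81 84 91 91 84 87 93 90 88 84 84 86 84 79 76]
[89 81 85 91 93 87 84 90 90 90 84 82 84 85 81]
[93 91 83 84 91 90 86 84 90 91 91 87 79 83 86]
[87 90 93 85 84 91 92 89 85 87 90 92 90 83 82]
[ 88  88  89  92  88  84 234 209  90  84  87  89  91  88  84]
[ 86  88  86  86  91 233 237 237 236 203  58  59  59  63  79]
[ 57  58  79  98 235 235 236 237 236 236 235 208 131 130 132]
[ 92  94 103 234 235 235 236 235 235 236 236 237 235 135 130]
[ 93  92 220 234 235 234 235 236 236 236 236 236 187 133 131]
[ 93  93 150 141 230 234 236 236 236 235 235 188 189 132 131]
[ 93  93 151 148 154 147 235 235 235 235 188 188 185 123 123]
[ 91  91 152 148 153 151 153 151 234 190 187 187 186 123 122]
[ 94  93 150 149 149 151 152 152 197 188 187 186 139 123 122]
```

Run:
```python
from feet import *
np.set_printoptions(precision=1,suppress=True)
def cen(f,t,win):
    im=cv2.imread(f).mean(2);y0,y1,x0,x1=win;s=im[y0:y1,x0:x1]>t
    s=cv2.morphologyEx(s.astype(np.uint8),cv2.MORPH_OPEN,np.ones((5,5)))
    M=cv2.moments(s,True);return np.array([M["m10"]/M["m00"]+x0,M["m01"]/M["m00"]+y0]),M["m00"]
a=cen("pics/scene1.png",215,(200,226,340,375));b=cen("pics/top1.png",225,(185,225,250,295))
print(a,b,onz("scene",[a[0]],98),onz("top",[b[0]],98),tri(a[0],b[0]))
```

```text
(array([358.2, 215. ]), 163.0) (array([272.5, 206.4]), 253.0) [[504.2 185.3  98. ]] [[502.5 184.8  98. ]] (array([503. , 184.6,  96.7]), np.float64(0.9713429416597105))
```

```bash
python3 -m pendant '[0,1,0,0.17,0.25,0,1,0,0.17,0.25,0,1,0,0.176,0.25,0,1,0,0,0.25,0,1,0,0,0.25,0,0,0,0,0.25]'
python3 go.py 469.1 -126.3 40 -104.2
```

```text
time_s: 15.22
tcp_pos: [483.9, -78.8, 130.4]
orientation: [[-0.244, -0.002, 0.97], [-0.97, 0.0, -0.244], [0.0, -1.0, -0.002]]
ft_force: [0.6, -0.7, -0.4]
width: 63.9
t 15.22 tcp [483.9 -78.8 130.4] yaw -104.13 j [  12.   12.   -8.  118.    2.   50. -102.] w 63.9 F [ 0.6 -0.7 -0.4]
shift cm in present axes [ 4.97  9.04 -0.26] norm 103.2 twist 0.001
```

```bash
python3 -m pendant '[2.5,1.5,-0.13,0,0.25,2.5,1.5,-0.13,0,0.25,0,2,0,0,0.25,0,2,0,0,0.25,0,2,0,0,0.25,0,0,0,0,0.25]'
python3 go.py 469.1 -126.3 10 -104.2
python3 - <<'E'
from h import *
a=robot.snapshot("scene")[120:210,240:360];cv2.imwrite("pics/p2.png",cv2.resize(a,(780,585),interpolation=2))
E
```

```text
time_s: 15.98
tcp_pos: [468.7, -126.6, 40.2]
orientation: [[-0.245, -0.003, 0.97], [-0.97, 0.001, -0.245], [-0.0, -1.0, -0.003]]
ft_force: [-0.3, 0.2, -0.0]
width: 63.9
t 15.97 tcp [ 468.7 -126.6   40.2] yaw -104.18 j [ 15.  20.  -6. 121.   3.  39. -97.] w 63.9 F [-0.3  0.2 -0. ]
shift cm in present axes [-0.03  3.02  0.04] norm 30.2 twist 0.0
```

View pics/p2.png

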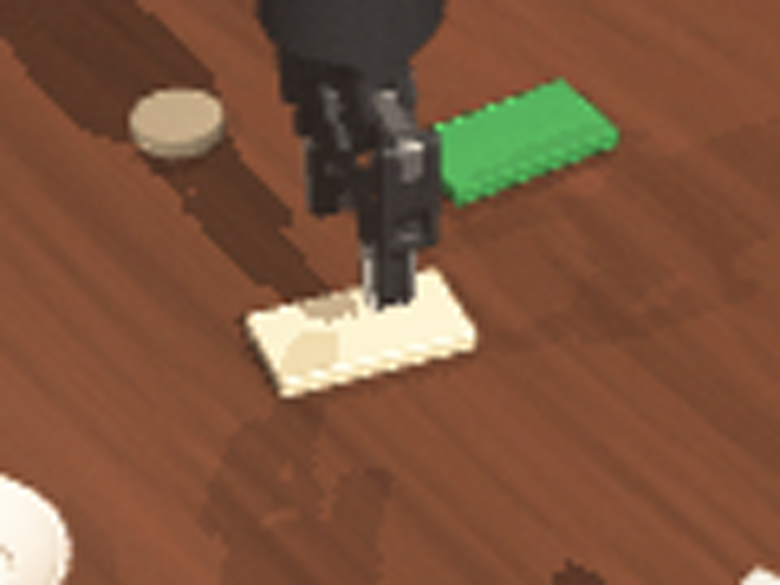

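```bash
python3 -m pendant '[0,1.2,0,0,0.28,0,1,0,0,0.28,0,0.6,0,0,0.28,0,0.3,0,0,0.28,0,0,0,0,0.28]'
python3 -m pendant '[0,0.2,0,0,0.28,0,0.2,0,0,0.28,0,0.2,0,0,0.28,0,0,0,0,0.28]'
python3 go.py 469.1 -126.3 3 -104.2
```

```text
time_s: 16.65
tcp_pos: [469.8, -126.8, 10.0]
orientation: [[-0.246, -0.001, 0.969], [-0.969, 0.0, -0.246], [-0.0, -1.0, -0.001]]
ft_force: [0.5, -0.4, 0.2]
width: 61.4
time_s: 17.15
tcp_pos: [469.7, -126.8, 4.1]
orientation: [[-0.246, -0.0, 0.969], [-0.969, 0.0, -0.246], [-0.0, -1.0, -0.0]]
ft_force: [-0.4, 0.6, -0.6]
width: 61.5
t 17.15 tcp [ 469.7 -126.8    4.1] yaw -104.22 j [ 15.  24.  -5. 122.   4.  34. -97.] w 61.5 F [-0.4  0.6 -0.6]
shift cm in present axes [-0.03  0.11 -0.07] norm 1.4 twist -0.0
```

```bash
python3 -m pendant '[0,0.15,0,0,0.28,0,0.15,0,0,0.28,0,0,0,0,0.28]'
python3 -m pendant '[0,0,0,0,0.33,0,0,0,0,0.38,0,0,0,0,0.42,0,0,0,0,0.5,0,0,0,0,0.6,0,0,0,0,0.6,0,0,0,0,0.6]' 40
python3 - <<'E'
from h import *
a=robot.snapshot("scene")[120:210,240:360];cv2.imwrite("pics/p3.png",cv2.resize(a,(780,585),interpolation=2))
E
```

```text
time_s: 17.52
tcp_pos: [469.8, -126.8, 1.1]
orientation: [[-0.246, -0.0, 0.969], [-0.969, 0.0, -0.246], [-0.0, -1.0, -0.0]]
ft_force: [-0.3, -0.3, 0.2]
width: 61.7
time_s: 18.4
tcp_pos: [470.0, -126.9, 1.7]
orientation: [[-0.246, 0.0, 0.969], [-0.969, -0.0, -0.246], [0.0, -1.0, 0.0]]
ft_force: [-0.8, 0.7, 4.7]
width: 48.2
```

View pics/p3.png

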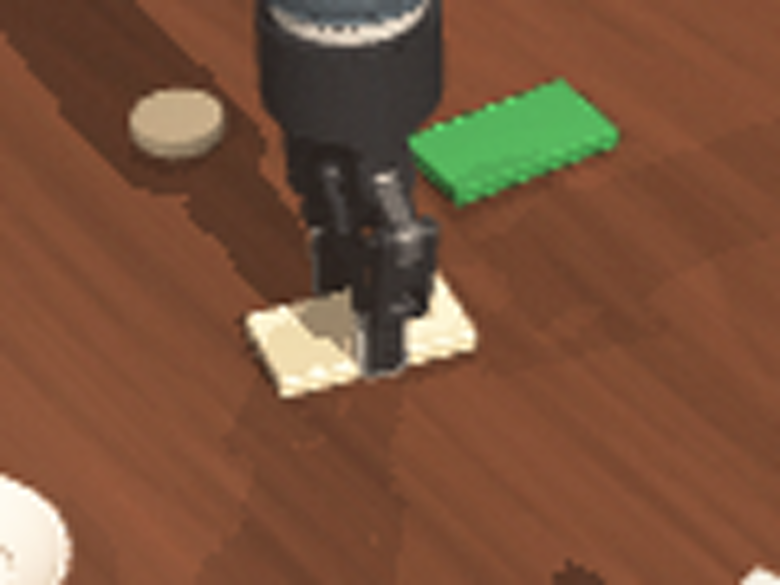

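```bash
python3 -m pendant '[0,0,0,0,0.65,0,-0.3,0,0,0.65,0,-0.7,0,0,0.65,0,-1.5,0,0,0.65,0,-2.5,0,0,0.65,0,-3,0,0,0.65,0,-3,0,0,0.65,0,-2.5,0,0,0.65,0,-1.5,0,0,0.65,0,0,0,0,0.65]' 50
python3 go.py 504.3 185.3 150 -74.7
python3 - <<'E'
from h import *
a=robot.snapshot("scene")[90:210,240:360];cv2.imwrite("pics/p4.png",cv2.resize(a,(600,600),interpolation=2))
E
```

```text
time_s: 19.7
tcp_pos: [470.9, -127.0, 152.7]
orientation: [[-0.246, 0.003, 0.969], [-0.969, -0.001, -0.246], [-0.0, -1.0, 0.003]]
ft_force: [-0.2, 0.1, -1.2]
width: 47.9
t 19.7 tcp [ 470.9 -127.   152.7] yaw -104.22 j [ 16.  10.  -6. 118.   1.  52. -95.] w 47.9 F [-0.2  0.1 -1.2]
shift cm in present axes [-31.1    0.26  -4.44] norm 314.1 twist -0.515
```

View pics/p4.png

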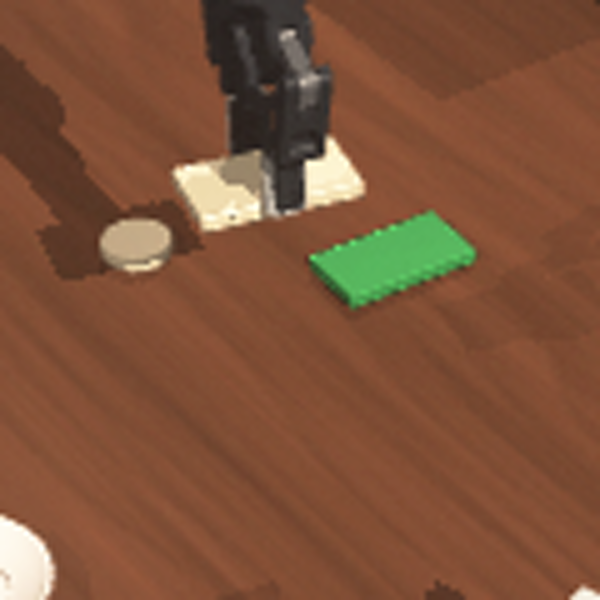

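```bash
python3 -m pendant '[-2,0,-0.3,0,0.65,-4,0,-0.57,0,0.65,-4.6,0,-0.65,0,0.65,-4.6,0,-0.65,0,0.65,-4.6,0,-0.65,0,0.65,-4.6,0,-0.65,0,0.65,-3.7,0,-0.55,0,0.65,-2,0,-0.3,0,0.65,-1,0,-0.14,0,0.65,0,0,0,0,0.65]'
python3 -m pendant '[0,0,0,-0.1,0.65,0,0,0,-0.14,0.65,0,0,0,-0.14,0.65,0,0,0,-0.135,0.65,0,0,0,0,0.65]'
python3 go.py 504.3 185.3 115 -74.7
python3 - <<'E'
from h import *
a=robot.snapshot("scene")[130:270,290:430];cv2.imwrite("pics/p5.png",cv2.resize(a,(600,600),interpolation=2))
E
```

```text
time_s: 21.0
tcp_pos: [502.4, 185.5, 150.3]
orientation: [[-0.245, -0.002, 0.97], [-0.97, -0.001, -0.245], [0.001, -1.0, -0.002]]
ft_force: [0.0, -0.5, -0.9]
width: 48.2
time_s: 21.62
tcp_pos: [503.1, 183.5, 150.9]
orientation: [[0.26, -0.001, 0.966], [-0.966, -0.001, 0.26], [0.001, -1.0, -0.001]]
ft_force: [-0.5, 0.2, -0.5]
width: 47.9
t 21.62 tcp [503.1 183.5 150.9] yaw -74.95 j [  -5.   17.  -23.  111.    8.   54. -106.] w 47.9 F [-0.5  0.2 -0.5]
shift cm in present axes [-0.14  3.59  0.17] norm 35.9 twist -0.004
```

View pics/p5.png

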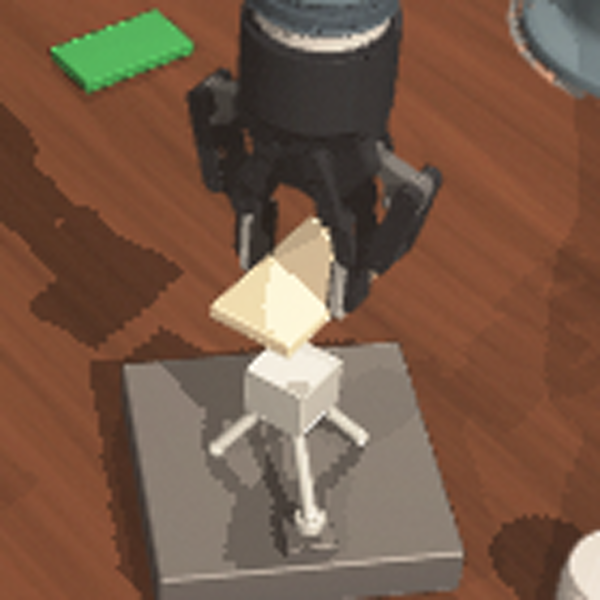

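```bash
python3 -m pendant '[-0.14,0.8,0.17,-0.004,0.65,0,1.4,0,0,0.65,0,1.4,0,0,0.65,0,0.7,0,0,0.65,0,0.2,0,0,0.65,0,0,0,0,0.65,0,0,0,0,0.65]'
python3 go.py 504.3 185.3 100 -74.7
python3 - <<'E'
from h import *
a=robot.snapshot("scene")[150:270,300:420];cv2.imwrite("pics/p6.png",cv2.resize(a,(600,600),interpolation=2))
E
```

```text
time_s: 22.55
tcp_pos: [504.9, 187.6, 106.8]
orientation: [[0.267, 0.001, 0.964], [-0.964, 0.0, 0.267], [-0.0, -1.0, 0.001]]
ft_force: [0.5, 0.3, -0.7]
width: 48.2
t 22.55 tcp [504.9 187.6 106.8] yaw -74.48 j [  -6.   20.  -22.  112.   10.   50. -107.] w 48.2 F [ 0.5  0.3 -0.7]
shift cm in present axes [ 0.21  0.68 -0.12] norm 7.2 twist 0.004
```

View pics/p6.png

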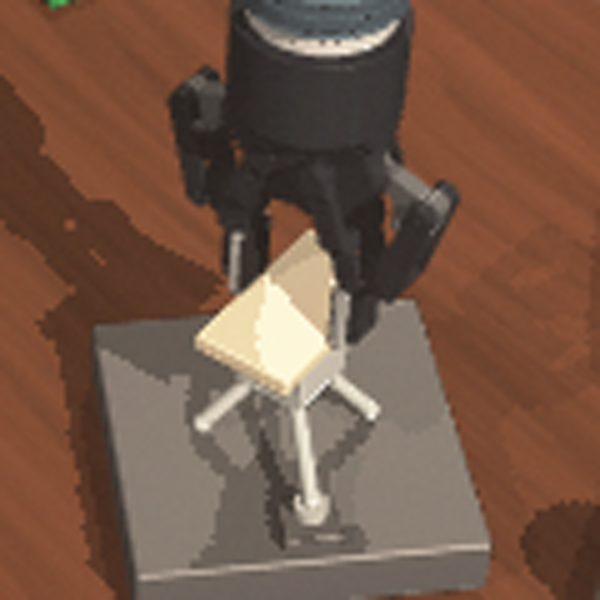

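```bash
python3 -m pendant '[0.2,0,-0.1,0.003,0.65,0,0,0,0,0.65]'
python3 go.py 504.3 185.3 100 -74.7
python3 - <<'E'
from feet import *
np.set_printoptions(precision=1,suppress=True)
img=robot.snapshot("scene");cv2.imwrite("pics/p7f.png",img)
a=img[150:270,300:420];cv2.imwrite("pics/p7.png",cv2.resize(a,(600,600),interpolation=2))
s=robot.state();R=s["orientation"];c=s["tcp_pos"]-1.0*R[:,2]
P=[c+R[:,0]*a*25+R[:,2]*b*45+[0,0,8.3] for a,b in((-1,-1),(1,-1),(1,1),(-1,1))]
print((proj("scene",P)-[300,150])*5)
E
```

```text
time_s: 22.85
tcp_pos: [504.1, 184.9, 106.5]
orientation: [[0.264, 0.0, 0.964], [-0.964, -0.0, 0.264], [0.0, -1.0, 0.0]]
ft_force: [0.6, 0.1, -0.5]
width: 48.0
t 22.85 tcp [504.1 184.9 106.5] yaw -74.68 j [  -6.   20.  -22.  112.   10.   49. -107.] w 48.0 F [ 0.6  0.1 -0.5]
shift cm in present axes [-0.04  0.65  0.03] norm 6.5 twist 0.0
[[394.9 267.2]
 [305.4 221.7]
 [190.4 326.8]
 [281.9 376.8]]
```

View pics/p7.png

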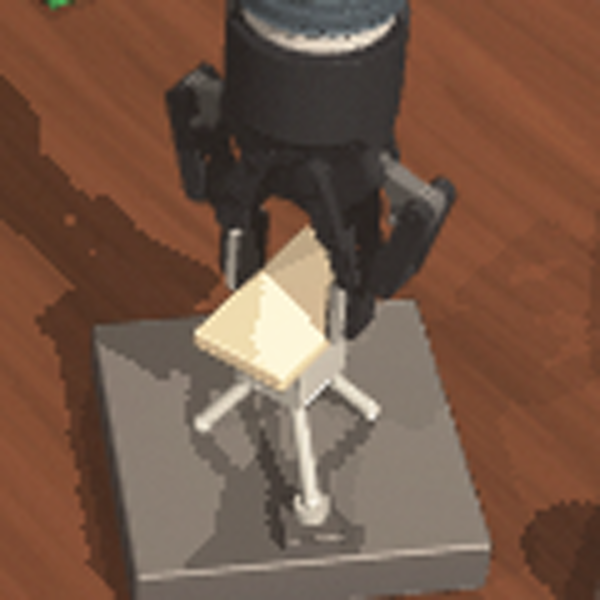

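```bash
python3 -m pendant '[0,0.2,0,0,0.65,0,0.15,0,0,0.65,0,0,0,0,0.65]'
python3 -m pendant '[0,0.1,0,0,0.65,0,0.05,0,0,0.65,0,0,0,0,0.65]'
python3 -m pendant '[0,0.07,0,0,0.65,0,0.03,0,0,0.65,0,0,0,0,0.65]'
```

```text
time_s: 23.28
tcp_pos: [503.7, 185.1, 102.5]
orientation: [[0.265, -0.001, 0.964], [-0.964, -0.0, 0.265], [0.0, -1.0, -0.001]]
ft_force: [-0.1, -0.7, -1.1]
width: 48.0
time_s: 23.65
tcp_pos: [503.9, 185.2, 101.3]
orientation: [[0.265, -0.0, 0.964], [-0.964, 0.0, 0.265], [-0.0, -1.0, -0.0]]
ft_force: [0.4, 0.7, -0.9]
width: 48.2
time_s: 24.02
tcp_pos: [503.9, 185.2, 100.3]
orientation: [[0.265, -0.0, 0.964], [-0.964, -0.0, 0.265], [0.0, -1.0, -0.0]]
ft_force: [0.5, 0.4, -0.9]
width: 48.2
```

```bash
python3 -m pendant '[0,0.05,0,0,0.65,0,0,0,0,0.65]'
python3 -m pendant '[0,0.05,0,0,0.65,0,0,0,0,0.65]'
python3 -m pendant '[0,0.05,0,0,0.65,0,0,0,0,0.65]'
```

```text
time_s: 24.28
tcp_pos: [504.0, 185.2, 99.8]
orientation: [[0.265, 0.0, 0.964], [-0.964, 0.0, 0.265], [-0.0, -1.0, 0.0]]
ft_force: [0.2, -0.3, -0.4]
width: 48.3
time_s: 24.52
tcp_pos: [504.0, 185.2, 99.7]
orientation: [[0.265, 0.0, 0.964], [-0.964, -0.0, 0.265], [0.0, -1.0, 0.0]]
ft_force: [-1.7, -1.2, 3.3]
width: 48.2
time_s: 24.78
tcp_pos: [504.1, 185.2, 99.7]
orientation: [[0.265, 0.0, 0.964], [-0.964, -0.0, 0.265], [0.0, -1.0, 0.0]]
ft_force: [-3.1, -1.8, 6.4]
width: 48.1
```

```bash
python3 -m pendant '[0,-0.05,0,0,0.65,0,0,0,0,0.42,0,0,0,0,0.4,0,0,0,0,0.37,0,0,0,0,0.33,0,0,0,0,0.28,0,0,0,0,0.2,0,0,0,0,0.2]' 20
python3 - <<'E'
from h import *
img=robot.snapshot("scene");cv2.imwrite("pics/p8f.png",img)
a=img[150:270,300:420];cv2.imwrite("pics/p8.png",cv2.resize(a,(600,600),interpolation=2))
E
```

```text
time_s: 25.78
tcp_pos: [503.9, 185.2, 99.3]
orientation: [[0.265, -0.0, 0.964], [-0.964, 0.0, 0.265], [-0.0, -1.0, 0.0]]
ft_force: [-0.3, -0.3, -0.5]
width: 68.3
```

View pics/p8.png

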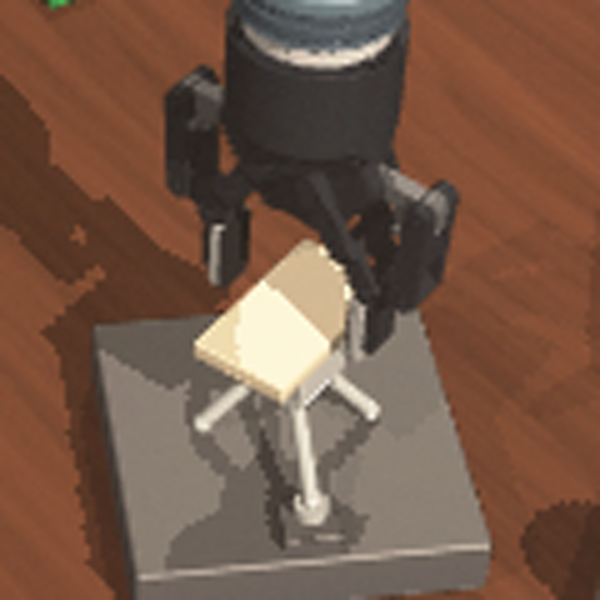

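Panel is on the head. Opening fully, going straight up, then aside for a clear look.

```bash
python3 -m pendant '[0,0,0,0,0,0,0,0,0,0,0,-0.5,0,0,0,0,-1.5,0,0,0,0,-2.5,0,0,0,0,-3,0,0,0,0,-3,0,0,0,5,0,-1,0,0,5,0,-1,0,0,5,0,-1,0,0,5,0,-1,0,0,0,0,0,0,0]'
python3 - <<'E'
from feet import *
np.set_printoptions(precision=1,suppress=True)
for n in("scene","top"):cv2.imwrite(f"pics/{n}2.png",robot.snapshot(n))
a=cv2.imread("pics/scene2.png")[160:280,300:420];cv2.imwrite("pics/f.png",cv2.resize(a,(600,600),interpolation=2))
b=cv2.imread("pics/top2.png");cv2.imwrite("pics/ft.png",cv2.resize(b[155:265,220:340],(650,596),interpolation=2))
g=b[...,0].astype(int);m=np.zeros(g.shape,bool);m[160:260,225:330]=(g>165)[160:260,225:330]
m=cv2.morphologyEx(m.astype(np.uint8),cv2.MORPH_OPEN,np.ones((9,9)))
c=max(blobs(b,m),key=cv2.contourArea);r=cv2.minAreaRect(c);bx=cv2.boxPoints(r);B=onz("top",bx,108);print(r,B.mean(0),[np.degrees(np.arctan2(*(B[(i+1)%4]-B[i])[1::-1])).round(1) for i in range(4)])
E
```

```text
time_s: 27.32
tcp_pos: [518.6, -24.6, 205.5]
orientation: [[0.255, 0.001, 0.967], [-0.967, -0.003, 0.255], [0.003, -1.0, 0.001]]
ft_force: [-0.6, 0.6, 0.1]
width: 85.2
((271.2890319824219, 205.46331787109375), (39.749794006347656, 22.892047882080078), 73.3007583618164) [503.7 186.1 108. ] [np.float64(-74.2), np.float64(-163.5), np.float64(105.8), np.float64(16.9)]
```

View pics/f.png

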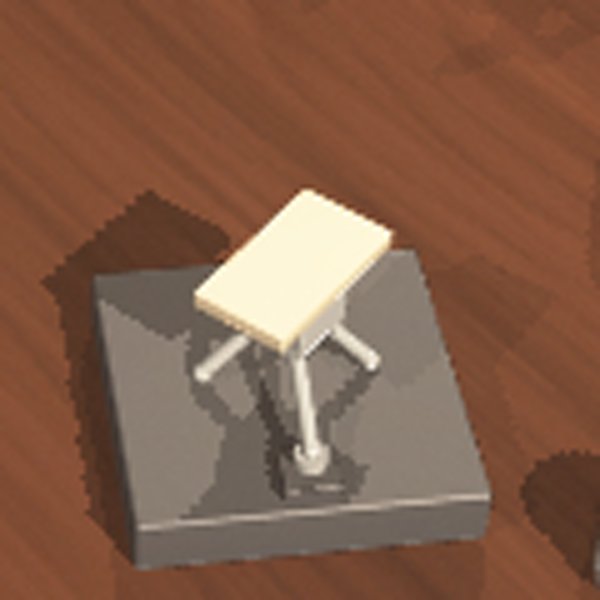

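View pics/ft.png

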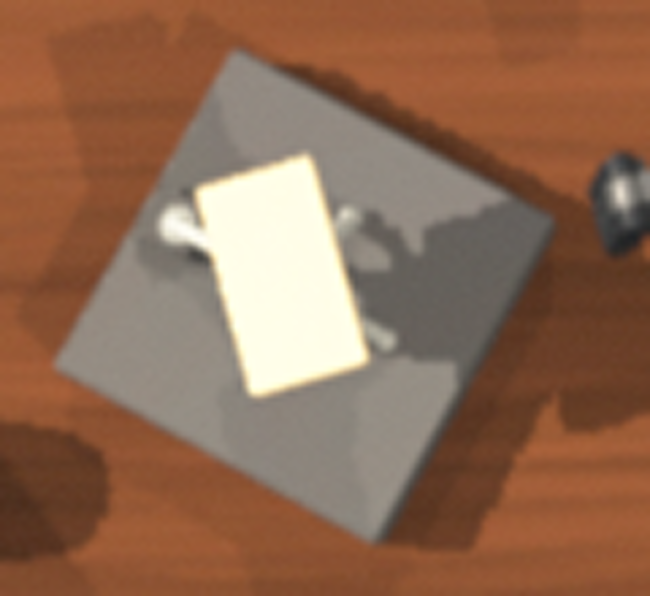

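View pics/top2.png

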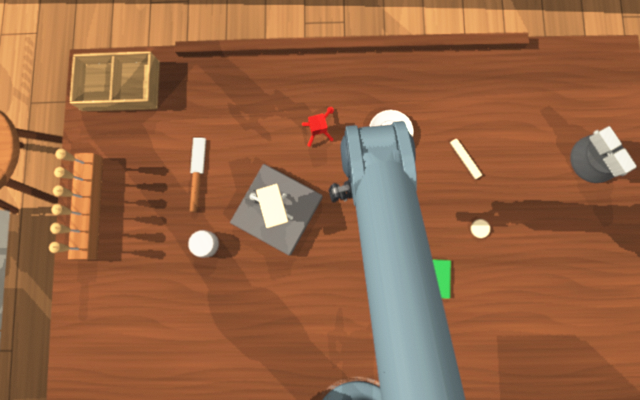

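Run:
```python
from feet import *
np.set_printoptions(precision=1,suppress=True)
s=np.array([(195,293),(308,190),(392,236),(283,343)])/5+[300,160]
k=650/120;t=np.array([(195,187),(252,397),(369,360),(309,155)])/k+[220,155]
print(onz("scene",s,108).mean(0))
# match by world
A=onz("scene",s,108);B=onz("top",t,108)
for a,p in zip(A,s):
    j=np.argmin(np.linalg.norm(B-a,axis=1));print(tri(p,t[j]))
d0=cv2.imread("pics/scene2.png").astype(int);d1=robot.snapshot("scene").astype(int);print("max diff",abs(d1-d0)[160:280,300:420].max())
```

```text
[505.1 188.7 108. ]
(array([552.6, 174. , 105.6]), np.float64(1.9406430683234899))
(array([466.2, 149.5, 103.8]), np.float64(2.6192891310277218))
(array([453. , 197. , 102.8]), np.float64(0.919169414346911))
(array([540.2, 221.7, 105.6]), np.float64(1.2690449627113605))
max diff 12
```

Run:
```python
from feet import *
np.set_printoptions(precision=1,suppress=True)
t=np.array([(238,48),(552,217),(377,543),(55,365)])/(650/120)+[220,155]
s=np.array([(127,133),(553,100),(652,428),(185,468)])/(800/120)+[300,195]
for a,b in((0,3),(1,0),(2,1),(3,2)): print(tri(s[b],t[a]))
print("bench (panel at start)")
ps=np.array([(115,188),(518,92),(602,228),(203,330)])/14+[269.5,154.5]
im=cv2.imread("pics/top0.png");g=im[...,0].astype(int);m=np.zeros(g.shape,bool);m[195:250,385:430]=(g>140)[195:250,385:430]
c=max(blobs(im,m),key=cv2.contourArea);bx=cv2.boxPoints(cv2.minAreaRect(c));A=onz("scene",ps,10);B=onz("top",bx,10)
for a,p in zip(A,ps): print(tri(p,bx[np.argmin(np.linalg.norm(B-a,axis=1))]))
# level foot test from pictures: feet tops in bare-stand pics
k=650/120
print("feet tri:")
for n,q,r in(("short",(332,432),(175,222)),("-y",(216,347),(350,215)),):
    print(n,tri(np.array(q)/(640/120)+[300,170],np.array(r)/k+[220,155]))
```

```text
(array([615.4, 216.9,  29.4]), np.float64(2.4322712719696407))
(array([535.8,  75.9,  29.7]), np.float64(1.981580721868868))
(array([393.2, 154.4,  27. ]), np.float64(1.3138080120259565))
(array([474.4, 297.2,  28.6]), np.float64(0.5887923633932614))
bench (panel at start)
(array([ 506.6, -161.5,   10.7]), np.float64(2.2683700499613235))
(array([ 419.7, -140.4,    8.1]), np.float64(1.4719470258747642))
(array([432.2, -91.2,  10.4]), np.float64(3.9823504573012993))
(array([ 518.3, -111. ,   13.4]), np.float64(2.195815744671306))
feet tri:
short (array([534.8, 241.1,  45.6]), np.float64(0.48459325505439865))
-y (array([537.9, 165.2,  34.9]), np.float64(1.225671319474224))
```

```bash
python3 -c "
from rig import robot
print(robot.job_done()); s=robot.state(); print(s['time_s'],s['width'])"
```

```text
the job is handed in; nothing more can be done
None
the job is handed in; nothing more can be done
```

I turned the stand about 156° and set it down with its short foot on the pad. I then laid the bone panel flat on its head, moved the gripper clear and handed the job in at about 27 s.

What the last checks showed:
- **Short foot:** seen from both cameras, it sits about 1.5 mm from the pad's centre, at pad height.
- **Stand position:** the cameras put its head about 1 to 2 mm from the block's centre.
- **Panel centring:** it lies square to the head. The two cameras combined put it about 1 mm off centre. Taken singly, the top camera says about 2 mm and the scene camera about 3.5 mm.
- **Steadiness:** two scene pictures taken moments apart showed nothing moving at the block.
- **Level:** triangulating the panel's corners gave an apparent 1.5° lean. The block and the panel lying on the bench, both level, gave a similar error, so I took it for calibration error. I did not confirm level any other way.
- **Other objects:** nothing else looked moved in the last top picture, where the arm hid part of the saucer and of the green piece.
- **Forces:** the readings at the end of each move peaked at about 19 N, when I set the stand down. I did not see the force within a move.

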